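# Lock the tawa rest's height screw with its jam nut

## Task

Lock the height screw of the tawa rest without letting its setting turn: fit the loose holding key over the screw's flat head, fully home with its arm lying in the fork, without forcing it. Then swing the jam nut's lever clockwise (seen from above) by its upright pin until the nut nips, and snug it with a push of about 11 to 12 newtons at the pin, no more than 14. Leave the key on the screw, let go, and do not disturb the other things on the counter.

Things in the scene. Friction and masses are not known exactly. Their poses are not given: they have to be found in the camera images.
- rest: Tawa rest: dark steel bracket bolted to the counter, immovable; base plate 200 x 100 x 12 mm. Origin on the counter under the screw's axis, z up, x from the screw towards the fork (the base plate reaches from x = -60 to +140 mm, y -50 to +50 mm). The upright screw stands at the origin; fork at x = +100 mm; the nut's pin is on the -x side.
- shoulder (a point): Point on the screw's axis at the top of its round shoulder (42 mm across), 56 mm above the counter; turns with the screw. The screw's flat head stands on the shoulder: 40 mm along this point's x, 12 mm along its y, 20 mm tall (top 76 mm above the counter), edges rounded 3 mm. Its x points at the fork.
- fork (a point): Middle of the fork's floor, 56 mm above the counter, 100 mm from the screw along the rest's x. Two prongs, 18 mm tall above the floor, 9 mm thick, 16 mm long in x, stand 18 mm apart in y with this point midway.
- screw (a joint): Turn of the adjusting screw, rad, 0 as set, growing clockwise seen from above. It turns at 0.15 N m, less than the nut needs to be tightened, so unless the key holds it the nut drags it round as soon as it nips. Up to about 0.12 of play is taken up with the key on; beyond 0.25 either way the setting is lost.
- pin (a point): Half-way up the exposed pin on the end of the jam nut's lever: upright steel pin 12 mm in diameter, 70 mm from the screw's axis, exposed from 43 to 85 mm above the counter (this point is at 70 mm). The flat lever, 16 mm wide, lies below at 34 to 43 mm height. Pushing the pin clockwise (seen from above) tightens. The pin starts on the rest's -x side and runs freely (1 to 2 N) for 0.4 to 0.9 rad; just where the nut nips differs each time and cannot be seen, only felt.
- bite (a joint): How far the nut has been wound up after it nipped, rad (0 until then, growing as it tightens). Before it moves the push at the pin rises to about 7 N (0.5 N m about the screw); from there it winds up at 2 N m per rad, and it stays where it is left. Properly snug is 0.06 to 0.28 (a push of about 9 to 15 N at the pin); more strains the thread.
- key_socket (a point): Middle of the underside of the holding key's slot (origin of the key; z up, x towards its arm's end). Loose steel key, 280 g or so, lying flat on the counter: body 58 (x) x 34 (y) x 14 mm with a slot right through it, 42.4 (x) x 14.4 (y) mm, chamfered 2 mm; an arm 14 mm wide and 14 mm thick runs from the body to x = +112 mm. Seated, its underside lies on the shoulder and on the fork's floor, arm between the prongs.
- key_grip (a point): Middle of the key's upright grip fin, 52 mm along x from the slot's middle and 30 mm above the key's underside. The fin is 30 mm long (x), 14 mm thick (y), and rises from the arm's top at 14 mm to 45 mm above the underside.
- key_end (a point): Point on the underside of the key's arm, 100 mm along x from the slot's middle; lies at the fork's point when seated.
- tumbler: Glass tumbler, 68 mm across, 110 mm tall, not to be disturbed; origin at its base.
- bowl: Small steel bowl, 100 mm across, 40 mm tall, not to be disturbed; origin at its base.
- jar: Amber glass jar, 60 mm across, 90 mm tall, not to be disturbed; origin at its base.
- scraper: Steel scraper with a wooden handle lying on the counter, not to be disturbed; origin under its middle.
- oil_tin: Round aluminium tin, 80 mm across, 130 mm tall, not to be disturbed; origin at its base.
There are look-alikes about, which are no part of the job. What is shaped like the part that bears key_socket but green or yellow is not meant.

How it is judged:
On the way, in this order (a step that is already met when the one before it is completed fails the run):
1. the key is home over the screw's head, its arm in the fork (horizontal distance between key_socket and shoulder below 0.005 m and z of key_socket in the frame of shoulder below 0.003 m and distance between key_end and fork below 0.01 m and angle between key_socket's own z axis and vertical below 0.06 rad), for 0.2 s.
2. with the key still home, the jam nut is wound up snug (horizontal distance between key_socket and shoulder below 0.005 m and z of key_socket in the frame of shoulder below 0.003 m and distance between key_end and fork below 0.01 m and value of joint bite above 0.06 rad), for 0.2 s.
At the end, for the whole second after the job is handed in: The key lies home on the screw (slot within 5 mm of the axis, underside within 3 mm of the shoulder, level within 0.06 rad, arm's end within 10 mm of the fork's point); the nut is snug (bite between 0.06 and 0.28 rad) and at rest; the screw has turned less than 0.25 rad from its setting (all of step 2 and angle between key_socket's own z axis and vertical below 0.06 rad and value of joint bite below 0.28 rad and value of joint screw between -0.25 and 0.25 rad and velocity of joint bite below 0.05 rad/s); the robot touches nothing.
It fails at once if the screw's setting turned by more than 0.25 rad (value of joint screw above 0.25 rad or value of joint screw below -0.25 rad).
It fails at once if the nut overtightened (bite above 0.28 rad, about 15 N at the pin) (value of joint bite above 0.28 rad).
It fails at once if the key pressed with more than 30 N against the screw or rest while not yet home (contact force between key and rest above 30 N and z of key_socket in the frame of shoulder above 0.004 m).
It fails at once if another thing on the counter shifted by more than 20 mm (distance of any of tumbler, bowl, jar, scraper, oil_tin from where it was at the start of the episode above 0.02 m).
It also fails if it takes over 72 s, if anything falls off the work surface, if the arm or the gripper's body presses on something with over 40 N, if the wrist force passes 120 N, or if a joint passes its speed limit or range.

## Robot

A 7-joint arm with a two-finger parallel gripper is mounted at the origin on the work surface. World frame = base frame: x ahead of the robot, y to its left, z up, the work surface at z = 0. Lengths are in m, angles in rad, forces in N, time in s.
With the tool pointing down it reaches from about 0.425 to 0.875 m from the base axis. Payload 4.7 kg.
Tool frame: the origin (TCP) lies between the finger pads; the fingertips stand 14 mm ahead of it and the grasp point (between the pads) lies 5 mm behind it; z points along the fingers, y is the line along which they close (so a half turn about z gives the same grasp; the last joint's range is limited). The gripper opens to 87 mm and grips with 3 to 60 N. Pads are 19 mm wide; open, the fingers measure 117 mm over their backs; the gripper's body (75 mm by 190 mm) begins 51 mm behind the grasp point.
Start: joints at [-1.164, 0.321, -0.07, 1.45, 0.023, 1.371, -0.057], TCP at [0.249, 0.601, 0.237] pointing down, gripper open.
Joint ranges: [-2.86, 2.86], [-0.3, 2.09], [-1.38, 1.24], [0.06, 2.45], [-1.56, 4.7], [0.09, 2.05], [-2.69, 2.69]. Speed limits (rad/s): [2.57, 2.57, 3.14, 3.14, 3.14, 3.14, 3.14].

## Interface

Orientations are given as a rotation vector (axis times angle).
In Python, from bench import ctrl gives the robot as it stands.
- The arm moves only by the tool step_arm, never from a script. Its argument "commands" is a list of rows, each an object with "travel": the shift along the tool's x, y, z in m, a list of three; "turn": the turn, a rotation vector about the tool's x, y, z in degrees, a list of three. A call has 1 to 5 rows; each row is the pose to reach, as a shift and turn from the pose commanded when the call began, along the tool's axes at that moment; what a row does not reach only later rows make up. A row lasts 1/10 s, in which the tool goes at most 50 mm and 8.59 degrees, less where a joint would pass 70% of its speed; a pose out of reach is approached as far as the arm can. A call with a gripper value outside its range is refused whole. "gripper" is the opening, from 0 (shut) to 1 (fully open), set as the call begins (left out, the last holds). The fingers move at their own pace and stop on an object; "force" is the grip in N (left out, the last holds). Time passes only in rows, so rows that repeat a pose let the fingers close. It gives the time, the measured TCP pose, the force, the opening and the grip force at its end, in the units of the state.
- ctrl.get_state(): the state, without advancing time (a new reading comes with each control period).
- ctrl.get_image(name): name is "scene" or "side" or "wrist"; returns the picture (480x640x3 uint8, red, green, blue); there is no depth.
- ctrl.camera_model(name): a dict with "fx", "fy", "cx", "cy" (pixels), "R" (3x3) and "t" (3): a world point X has camera coordinates R X + t; the wrist camera has in their place "T_tool_cam" (4x4, takes a point from camera to tool coordinates, whose origin is the TCP and whose axes are the flange's). Camera axes: x right, y down, z forward; pixel columns grow to the right and rows downward; lengths in m; the calibration is good to about 2 mm. A picture is of the moment at which its call begins: read the wrist's pose just before it. camera_model takes no time and is no camera call.
- ctrl.close_job(): hands the job in; it is judged then, once.
The state is a dict: "time": time; "joint_positions": joint angles; "qd": joint speeds; "joint_torque": joint torques, N m; "position": TCP position; "tool_rot": TCP orientation; "ft_force": force on the tool from outside, world axes, zero at the start; "torque": the same for the moment, N m; "grip_width": opening from 0.0 (shut) to 1.0 (fully open); "grip_force": force on a finger pad.
Only numpy, scipy, OpenCV 4.12 (cv2) and the standard library are available. Lean on these libraries where they do the work, as an engineer would, in place of code of your own. Each camera call takes 0.05 s, during which the arm holds its last target. There are 200 camera calls.

## Working session

There is one attempt and no reset: what is moved stays moved. The work goes in short steps, Python scripts to look and compute and a tool call to move; the robot and the scene stay as the last step left them, time stands still between calls to the robot, and variables do not carry over. Pictures are saved under pics/ and viewed, at most 11 in all, crops included, and the job is handed in when it is done.

Besides the shell and the picture viewer there is one more tool, called after "Request:" as a command line: name --argument value ..., lists and objects as JSON in quotes. step_arm: Moves the arm, as the interface text tells. Its arguments: {"type":"object","properties":{"commands":{"type":"array"},"gripper":{"type":"number"},"force":{"type":"number"}},"required":["commands"]}

```bash
mkdir -p pics; python3 - <<'E'
from bench import ctrl
import cv2
s=ctrl.get_state();print({k:s[k] for k in('time','position','tool_rot','grip_width','ft_force')})
for n in('scene','side'):
    cv2.imwrite(f'pics/{n}0.png',ctrl.get_image(n)[:,:,::-1]);print(ctrl.camera_model(n))
print(ctrl.camera_model('wrist'))
E
```

```text
{'time': 0.0, 'position': array([0.24864017, 0.60000329, 0.23543319]), 'tool_rot': array([-6.12912949e-01, -3.08092077e+00,  3.02263204e-03]), 'grip_width': 1.0027087186603085, 'ft_force': array([-0.21107946, -0.4425875 ,  0.92134768])}
{'fx': 623.8072524502277, 'fy': 623.8072524502277, 'cx': 325.65500253169466, 'cy': 247.24922894838863, 'R': array([[ 0.09223104,  0.99552153,  0.02074429],
       [ 0.62641055, -0.04181501, -0.77837094],
       [-0.77401761,  0.08478441, -0.62746183]]), 't': array([ 0.03425601, -0.26731201,  1.89058315])}
{'fx': 520.3733231723523, 'fy': 520.3733231723523, 'cx': 315.63910212678826, 'cy': 251.61561117561214, 'R': array([[ 0.98449179, -0.17376638,  0.02410724],
       [-0.08243614, -0.57953164, -0.81076961],
       [ 0.15485541,  0.79620872, -0.58486877]]), 't': array([-0.55168793,  0.03886812,  1.19882466])}
{'fx': 402.5585182050915, 'fy': 402.5585182050915, 'cx': 327.2674241112523, 'cy': 237.9849558207958, 'T_tool_cam': array([[ 1.19087716e-03, -9.60412863e-01, -2.78578022e-01,
         7.60194933e-02],
       [ 9.99999248e-01,  1.22565157e-03,  4.93388959e-05,
        -1.41198995e-04],
       [ 2.94053879e-04, -2.78577871e-01,  9.60413600e-01,
        -1.48471836e-01],
       [ 0.00000000e+00,  0.00000000e+00,  0.00000000e+00,
         1.00000000e+00]])}
```

View pics/scene0.png

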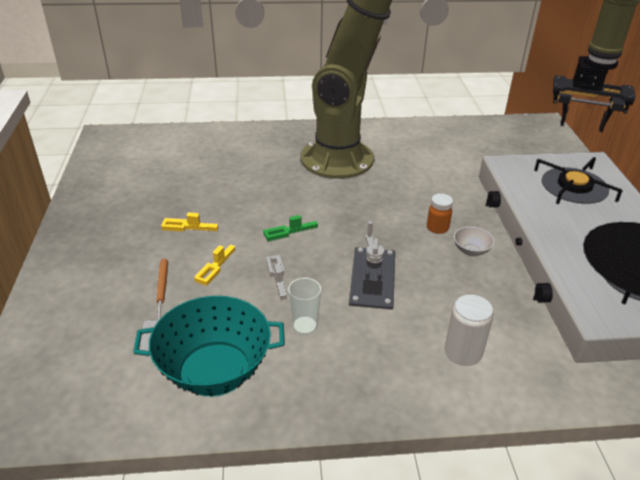

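View pics/side0.png

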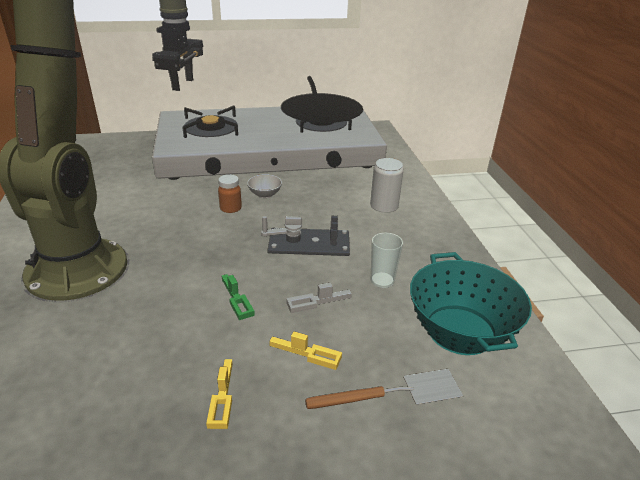

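The scene view shows the grey key with its body near (275,262) and its arm end near (283,295). The tumbler stands close by at (305,305). The rest's plate spans (350-396, 247-306), with the screw at (375,252) and the pin at (370,230). In the side view the key runs from (290,302) to (350,294) and the screw is at (293,228).

```bash
cat > h.py <<'E'
import numpy as np,cv2
from bench import ctrl
from scipy.spatial.transform import Rotation as Ro
def cam(n,s=None):
    m=ctrl.camera_model(n);K=np.array([[m['fx'],0,m['cx']],[0,m['fy'],m['cy']],[0,0,1]])
    if n=='wrist':
        T=np.eye(4);T[:3,:3]=Ro.from_rotvec(s['tool_rot']).as_matrix();T[:3,3]=s['position'];C=T@m['T_tool_cam'];return K,C[:3,:3],C[:3,3]
    R=np.array(m['R']);return K,R.T,-R.T@np.array(m['t'])
def ray(c,px,z):
    K,R,o=c;d=R@np.linalg.inv(K)@np.array([px[0],px[1],1.]);return o+d*(z-o[2])/d[2]
def proj(c,X):
    K,R,o=c;p=K@R.T@(np.array(X)-o);return p[:2]/p[2]
def totool(s,v): return Ro.from_rotvec(s['tool_rot']).as_matrix().T@np.array(v)
E
python3 - <<'E'
from h import *
np.set_printoptions(precision=4,suppress=True)
sc,sd=cam('scene'),cam('side')
for l,p,z in[('body',(274,260),.014),('end',(283,296),.014),('fin',(277,262),.045),('tumbler',(305,325),0),('pl',(357,247),.012),('pl',(396,250),.012),('pl',(394,306),.012),('pl',(350,303),.012),('screw',(374,248),.076),('pin',(370,224),.085)]:print(l,ray(sc,p,z))
for l,p,z in[('body',(289,303),.014),('end',(350,294),.014),('fin',(325,285),.045),('tumbler',(383,281),0),('screw',(293,218),.076),('pin',(264,218),.085),('fork',(334,217),.074)]:print('side',l,ray(sd,p,z))
R=Ro.from_rotvec(ctrl.get_state()['tool_rot']).as_matrix();print(R)
E
```

```text
body [ 0.4793 -0.2033  0.014 ]
end [ 0.6059 -0.1868  0.014 ]
fin [ 0.5239 -0.1967  0.045 ]
tumbler [ 0.6854 -0.1427  0.    ]
pl [0.4408 0.0023 0.012 ]
pl [0.4589 0.0968 0.012 ]
pl [0.6533 0.0569 0.012 ]
pl [ 0.6369 -0.0393  0.012 ]
screw [0.5258 0.0273 0.076 ]
pin [0.4454 0.0293 0.085 ]
side body [ 0.4665 -0.2061  0.014 ]
side end [ 0.601  -0.1964  0.014 ]
side fin [ 0.5449 -0.1953  0.045 ]
side tumbler [ 0.6907 -0.147   0.    ]
side screw [0.508  0.0284 0.076 ]
side pin [0.4379 0.0236 0.085 ]
side fork [0.608  0.0226 0.074 ]
[[-0.9238  0.3828 -0.0006]
 [ 0.3828  0.9238 -0.0016]
 [-0.0001 -0.0017 -1.    ]]
```

Request:
step_arm --commands '[{"travel": [-0.032, -0.029, -0.002], "turn": [0, 0, 0]}, {"travel": [-0.064, -0.058, -0.004], "turn": [0, 0, 0]}, {"travel": [-0.096, -0.087, -0.006], "turn": [0, 0, 0]}, {"travel": [-0.128, -0.116, -0.008], "turn": [0, 0, 0]}, {"travel": [-0.16, -0.145, -0.01], "turn": [0, 0, 0]}]'

```text
time: 0.6
position: [0.3415, 0.4034, 0.2462]
tool_rot: [-0.613, -3.081, 0.001]
ft_force: [0.5, 0.2, 0.1]
grip_width: 0.999
grip_force: 0.0
```

Request:
step_arm --commands '[{"travel": [-0.032, -0.029, -0.002], "turn": [0, 0, 0]}, {"travel": [-0.064, -0.058, -0.004], "turn": [0, 0, 0]}, {"travel": [-0.096, -0.087, -0.006], "turn": [0, 0, 0]}, {"travel": [-0.128, -0.116, -0.008], "turn": [0, 0, 0]}, {"travel": [-0.16, -0.145, -0.01], "turn": [0, 0, 0]}]'

```text
time: 1.1
position: [0.4337, 0.2083, 0.2564]
tool_rot: [-0.613, -3.081, -0.0]
ft_force: [0.9, 0.1, -0.1]
grip_width: 0.996
grip_force: 0.0
```

Request:
step_arm --commands '[{"travel": [-0.032, -0.029, -0.002], "turn": [0, 0, -3]}, {"travel": [-0.064, -0.058, -0.004], "turn": [0, 0, -6]}, {"travel": [-0.096, -0.087, -0.004], "turn": [0, 0, -9]}, {"travel": [-0.128, -0.116, -0.004], "turn": [0, 0, -11]}, {"travel": [-0.148, -0.133, -0.005], "turn": [0, 0, -11]}]'

```text
time: 1.6
position: [0.5198, 0.0265, 0.2614]
tool_rot: [0.32, 3.125, -0.002]
ft_force: [0.3, 0.3, 0.2]
grip_width: 0.999
grip_force: 0.0
```

Request:
step_arm --commands '[{"travel": [0, 0, 0], "turn": [0, 0, 0]}, {"travel": [0, 0, 0], "turn": [0, 0, 0]}]'

```text
time: 1.8
position: [0.519, 0.0306, 0.2611]
tool_rot: [-0.317, -3.125, -0.0]
ft_force: [-0.2, -0.0, -0.0]
grip_width: 0.999
grip_force: 0.0
```

```bash
python3 - <<'E'
from h import *
s=ctrl.get_state();im=ctrl.get_image('wrist');cv2.imwrite('pics/w1.png',im[:,:,::-1]);np.save('w1.npy',[s['position'],s['tool_rot']])
print(s['time'],s['position'],s['tool_rot'],s['ft_force'])
E
```

```text
1.8 [0.51897204 0.03062743 0.26112217] [-3.16531049e-01 -3.12452778e+00 -4.86008146e-04] [-0.17796055 -0.00736526 -0.02090664]
```

View pics/w1.png

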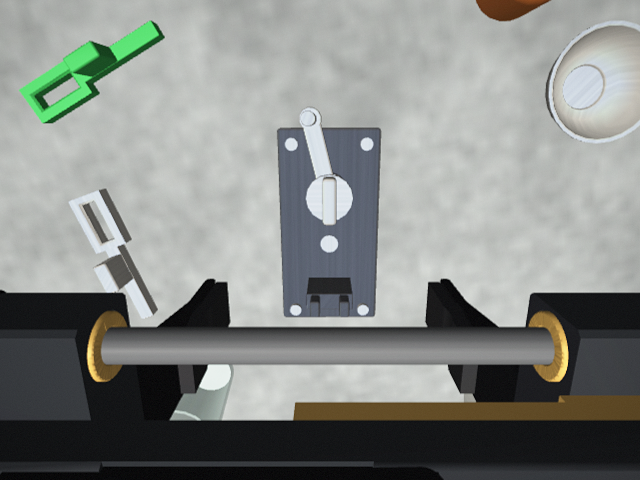

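The wrist view shows the plate from (278,128) to (380,316). The shoulder disc is at about (329,198), with the flat head running nearly vertical in the image. The pin top is at (310,117), the fork at about (329,300), and the key spans (70-158, 188-318) with its fin near (112,268).

```bash
python3 - <<'E'
from h import *
np.set_printoptions(precision=4,suppress=True)
a=np.load('w1.npy');s=dict(position=a[0],tool_rot=a[1]);c=cam('wrist',s)
im=cv2.imread('pics/w1.png')
hsv=cv2.cvtColor(im,cv2.COLOR_BGR2HSV)
# plate: edges at rows
row=lambda v:[(x) for x in range(260,400) if (hsv[v,x,2]<150)]
for v in(150,180,240,270,310):
    r=row(v);print(v,r[0],r[-1],(ray(c,(r[0]-.5,v),.012)),(ray(c,(r[-1]+.5,v),.012)))
# bright disc
g=cv2.GaussianBlur(cv2.cvtColor(im,cv2.COLOR_BGR2GRAY),(3,3),0)
print(cv2.HoughCircles(g,cv2.HOUGH_GRADIENT,1,20,param1=100,param2=12,minRadius=18,maxRadius=30)[0][:5] if True else 0)
for n,p,z in[('shoulder',(329,198),.056),('headN',(329.5,178),.076),('headS',(329.5,225),.076),('pin',(310,117),.085),('forkL top',(315,296),.074),('forkR',(344,296),.074)]:print(n,ray(c,p,z))
k=im[170:330,50:180];cv2.imwrite('pics/k.png',np.hstack([cv2.resize(k,None,fx=3,fy=3,interpolation=cv2.INTER_CUBIC),cv2.resize(im[100:260,270:390],(360,480),interpolation=cv2.INTER_CUBIC)]))
E
```

```text
150 278 380 [ 0.4607 -0.0068  0.012 ] [0.4806 0.0908 0.012 ]
180 279 379 [ 0.4891 -0.0126  0.012 ] [0.509  0.0851 0.012 ]
240 281 377 [ 0.5496 -0.025   0.012 ] [0.5695 0.0729 0.012 ]
270 282 376 [ 0.5819 -0.0315  0.012 ] [0.6018 0.0664 0.012 ]
310 284 374 [ 0.6273 -0.04    0.012 ] [0.647  0.0566 0.012 ]
[[575.5  82.5  26.1]
 [329.5 196.5  23.4]
 [ 58.5  92.5  22.8]
 [210.5 367.5  22.3]
 [584.5 109.5  29.4]]
shoulder [0.5087 0.0341 0.056 ]
headN [0.4888 0.0385 0.076 ]
headS [0.5281 0.0305 0.076 ]
pin [0.4385 0.0332 0.085 ]
forkL top [0.5909 0.0045 0.074 ]
forkR [0.5962 0.0302 0.074 ]
```

View pics/k.png

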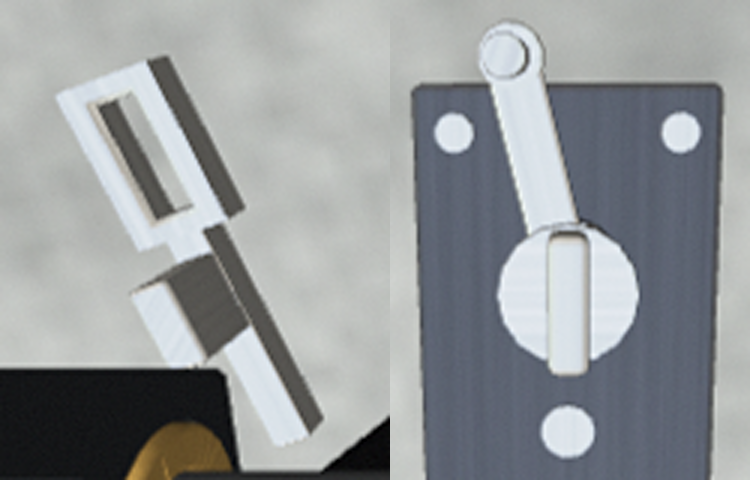

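```bash
python3 - <<'E'
from h import *
np.set_printoptions(precision=4,suppress=True)
a=np.load('w1.npy');s=dict(position=a[0],tool_rot=a[1]);c=cam('wrist',s)
C=[ray(c,(50+x/3,170+y/3),.014) for x,y in[(57,95),(150,60),(228,218),(140,250),(278,445),(310,430)]]
F=[ray(c,(50+x/3,170+y/3),.045) for x,y in[(132,292),(163,275),(205,360)]]
d=lambda p,q:np.linalg.norm(p-q)
print('sizes',d(C[0],C[1]),d(C[1],C[2]),d(C[2],C[3]),d(C[3],C[0]),d(C[4],C[5]),d(F[0],F[1]),d(F[1],F[2]))
o=sum(C[:4])/4;e=(C[4]+C[5])/2;x=e-o
print('socket',o,'end',e,'len',d(o,e),'yaw',np.degrees(np.arctan2(x[1],x[0])))
u=x/d(o,e);g=o+u*.052;print('grip',g,'fin edge back mid',(F[0]+F[1])/2,'expect',o+u*.037,'fin check',F[2])
S=np.array([.5086,.0343]);print('tool heading',np.degrees(np.arctan2(*Ro.from_rotvec(s['tool_rot']).as_matrix()[[1,0],0])))
t=np.array([g[0],g[1],.12])-s['position'];print('travel',totool(s,t))
E
```

```text
sizes 0.034781073377686746 0.057359928242221074 0.03396584890895275 0.057448327388509926 0.013673221805310169 0.012288326753043718 0.030793885586751973
socket [ 0.4943 -0.2012  0.014 ] end [ 0.6039 -0.1851  0.014 ] len 0.11078538917344369 yaw 8.341852991389688
grip [ 0.5457 -0.1936  0.014 ] fin edge back mid [ 0.5301 -0.1956  0.045 ] expect [ 0.5309 -0.1958  0.014 ] fin check [ 0.5589 -0.1866  0.045 ]
tool heading 168.43075017920518
travel [-0.0713 -0.2144  0.141 ]
```

Request:
step_arm --commands '[{"travel": [-0.014, -0.043, 0.008], "turn": [0, 0, -4]}, {"travel": [-0.028, -0.086, 0.016], "turn": [0, 0, -8]}, {"travel": [-0.043, -0.129, 0.025], "turn": [0, 0, -12]}, {"travel": [-0.057, -0.171, 0.033], "turn": [0, 0, -16]}, {"travel": [-0.0713, -0.2144, 0.041], "turn": [0, 0, -19.9]}]'

```text
time: 2.35
position: [0.5469, -0.1926, 0.2201]
tool_rot: [-0.241, 3.132, 0.003]
ft_force: [0.9, -0.3, 0.2]
grip_width: 1.003
grip_force: 0.0
```

Request:
step_arm --commands '[{"travel": [0, 0, 0.04], "turn": [0, 0, 0]}, {"travel": [0, 0, 0.08], "turn": [0, 0, 0]}, {"travel": [0, 0, 0.11], "turn": [0, 0, 0]}, {"travel": [0, 0, 0.12], "turn": [0, 0, 0]}, {"travel": [0, 0, 0.12], "turn": [0, 0, 0]}]'

```text
time: 2.85
position: [0.5457, -0.1918, 0.0992]
tool_rot: [0.233, -3.13, -0.002]
ft_force: [-0.1, -1.0, -0.5]
grip_width: 1.0
grip_force: 0.0
```

```bash
python3 - <<'E'
from h import *
np.set_printoptions(precision=4,suppress=True)
s=ctrl.get_state();im=ctrl.get_image('wrist');cv2.imwrite('pics/w2.png',im[:,:,::-1])
print(s['time'],s['position'],s['tool_rot'],s['ft_force'])
c=cam('wrist',s);u=np.array([np.cos(.1456),np.sin(.1456)]);o=np.array([.4943,-.2012]);n=np.array([-u[1],u[0]])
for a,b,z in[(-.029,.017,.014),(-.029,-.017,.014),(.029,.017,.014),(.029,-.017,.014),(.037,.007,.045),(.037,-.007,.045)]:print(a,b,proj(c,[*(o+u*a+n*b),z]))
print(totool(s,np.array([*(o+.052*u),.027])-s['position']))
E
```

```text
2.85 [ 0.5457 -0.1918  0.0992] [ 0.2332 -3.13   -0.0021] [-0.1231 -0.976  -0.494 ]
-0.029 0.017 [355.5036 112.2474]
-0.029 -0.017 [294.2148 111.9679]
0.029 0.017 [353.1952 214.417 ]
0.029 -0.017 [296.001  214.1881]
0.037 0.007 [337.5597 242.1377]
0.037 -0.007 [310.9397 242.0351]
[ 0.0001 -0.0019  0.0722]
```

View pics/w2.png

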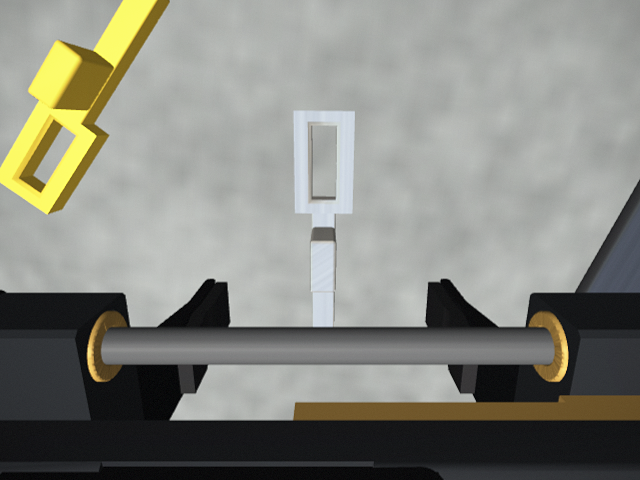

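The key lies at (294-354, 111-213), within a pixel of my prediction, so I'll descend and grip.

Request:
step_arm --commands '[{"travel": [0, -0.001, 0.03], "turn": [0, 0, 0]}, {"travel": [0, -0.0015, 0.055], "turn": [0, 0, 0]}, {"travel": [0, -0.0015, 0.07], "turn": [0, 0, 0]}, {"travel": [0, -0.0015, 0.072], "turn": [0, 0, 0]}, {"travel": [0, -0.0015, 0.072], "turn": [0, 0, 0]}]'

```text
time: 3.4
position: [0.5475, -0.1953, 0.0297]
tool_rot: [-0.23, 3.132, -0.001]
ft_force: [0.3, -0.4, 0.2]
grip_width: 1.002
grip_force: 0.0
```

Request:
step_arm --commands '[{"travel": [0, 0, 0], "turn": [0, 0, 0]}, {"travel": [0, 0, 0], "turn": [0, 0, 0]}, {"travel": [0, 0, 0], "turn": [0, 0, 0]}, {"travel": [0, 0, 0], "turn": [0, 0, 0]}, {"travel": [0, 0, 0], "turn": [0, 0, 0]}]' --gripper 0 --force 40

```text
time: 3.9
position: [0.5467, -0.1952, 0.0288]
tool_rot: [-0.23, 3.133, 0.0]
ft_force: [-0.1, -0.3, -0.8]
grip_width: 0.631
grip_force: 0.0
```

Request:
step_arm --commands '[{"travel": [0, 0, 0], "turn": [0, 0, 0]}, {"travel": [0, 0, 0], "turn": [0, 0, 0]}, {"travel": [0, 0, 0], "turn": [0, 0, 0]}]'

```text
time: 4.2
position: [0.5466, -0.1952, 0.0285]
tool_rot: [0.23, -3.133, -0.0]
ft_force: [-0.1, 0.3, 0.7]
grip_width: 0.354
grip_force: 0.0
```

Request:
step_arm --commands '[{"travel": [0, 0, 0], "turn": [0, 0, 0]}, {"travel": [0, 0, 0], "turn": [0, 0, 0]}, {"travel": [0, 0, 0], "turn": [0, 0, 0]}, {"travel": [0, 0, 0], "turn": [0, 0, 0]}, {"travel": [0, 0, 0], "turn": [0, 0, 0]}]'

```text
time: 4.7
position: [0.5466, -0.195, 0.0285]
tool_rot: [0.23, -3.133, -0.001]
ft_force: [-0.6, 1.2, 0.1]
grip_width: 0.158
grip_force: 40.0
```

Request:
step_arm --commands '[{"travel": [0, 0, -0.03], "turn": [0, 0, 0]}, {"travel": [0, 0, -0.06], "turn": [0, 0, 0]}, {"travel": [0, 0, -0.1], "turn": [0, 0, 0]}, {"travel": [0, 0, -0.12], "turn": [0, 0, 0]}, {"travel": [0, 0, -0.12], "turn": [0, 0, 0]}]'

```text
time: 5.2
position: [0.5485, -0.1962, 0.1515]
tool_rot: [-0.229, 3.127, -0.002]
ft_force: [-0.2, -0.6, -3.5]
grip_width: 0.157
grip_force: 40.0
```

```bash
python3 - <<'E'
from h import *
np.set_printoptions(precision=4,suppress=True)
s=ctrl.get_state();print(s['time'],s['position'],s['tool_rot'],s['grip_width']*87,s['grip_force'],s['ft_force'],s['torque'])
im=ctrl.get_image('wrist');cv2.imwrite('pics/w3.png',im[:,:,::-1])
h=cv2.cvtColor(im,cv2.COLOR_RGB2GRAY)
y=np.radians(-11.45);u=np.array([np.cos(y),np.sin(y)]);S=np.array([.5086,.0343])
R=Ro.from_rotvec(s['tool_rot']).as_matrix();print('heading',np.degrees(np.arctan2(R[1,0],R[0,0])))
print('to over seat, z .18:',totool(s,np.array([*(S+.052*u),.14])-s['position']))
E
```

```text
5.2 [ 0.5485 -0.1962  0.1515] [-0.2289  3.1272 -0.0024] 13.679750347306534 39.99655758321751 [-0.1815 -0.565  -3.4644] [ 0.0191 -0.0622  0.0141]
heading -171.62516768955007
to over seat, z .18: [-0.0429  0.2163  0.0114]
```

View pics/w3.png

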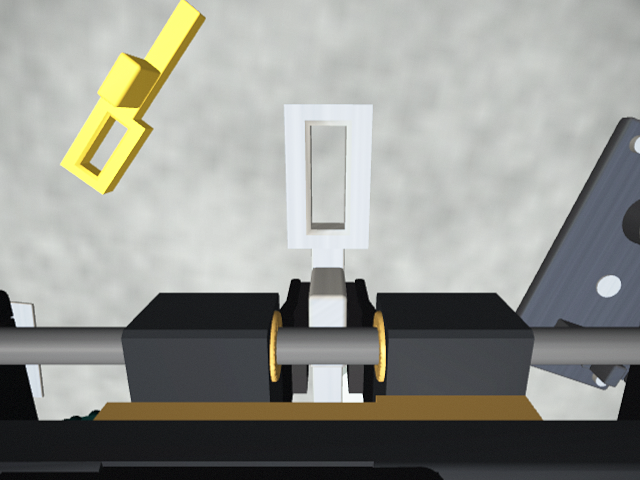

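The key is held straight. Its body spans (284-373, 104-248), so I'll back-project it into the tool frame.

```bash
python3 - <<'E'
from h import *
np.set_printoptions(precision=4,suppress=True)
s=dict(position=np.zeros(3),tool_rot=np.zeros(3));c=cam('wrist',s)
im=cv2.imread('pics/w3.png');g=im.min(2).astype(int);
for v in(130,180,220):print(v,[x for x in range(270,390) if abs(g[v,x+1]-g[v,x-1])>15])
for u in(298,360):print('col',u,[y for y in range(90,260) if abs(g[y+1,u]-g[y-1,u])>15])
P=np.array([ray(c,p,.0145) for p in[(284,103.5),(373,103.5),(370,248.5),(288.5,248.5)]]);print(P)
print(np.linalg.norm(np.diff(P[[0,1,2,3,0]],axis=0),axis=1),P.mean(0))
m=ctrl.camera_model('wrist');K=c[0]
ob=np.array([[-29,17,14],[-29,-17,14],[29,-17,14],[29,17,14]])/1e3
ip=np.array([(373,103.5),(284,103.5),(288.5,248.5),(370,248.5)])
ok,r,t=cv2.solvePnP(ob,ip,K,None);T=np.array(m['T_tool_cam']);print('R',T[:3,:3]@cv2.Rodrigues(r)[0],'t',T[:3,:3]@t.ravel()+T[:3,3])
E
```

```text
130 [284, 285, 304, 305, 306, 309, 310, 311, 312, 344, 346, 347, 371, 372]
180 [285, 286, 305, 306, 309, 310, 311, 312, 343, 344, 345, 346, 369, 370]
220 [286, 287, 305, 306, 307, 309, 310, 311, 312, 313, 343, 345, 346, 369]
col 298 [103, 104, 248, 249]
col 360 [103, 104, 105, 248, 249]
[[ 0.0827 -0.017   0.0145]
 [ 0.0827  0.0172  0.0145]
 [ 0.0243  0.0179  0.0145]
 [ 0.0242 -0.0167  0.0145]]
[0.0342 0.0585 0.0346 0.0585] [0.0535 0.0004 0.0145]
R [[-0.9999  0.0062  0.0143]
 [ 0.0061  0.9999 -0.0098]
 [-0.0144 -0.0097 -0.9998]] t [0.0535 0.0005 0.0273]
```

Request:
step_arm --commands '[{"travel": [-0.008, 0.037, 0], "turn": [0, 0, 4]}, {"travel": [-0.016, 0.078, 0], "turn": [0, 0, 8]}, {"travel": [-0.026, 0.12, 0], "turn": [0, 0, 12]}, {"travel": [-0.036, 0.163, 0], "turn": [0, 0, 16]}, {"travel": [-0.042, 0.195, 0.005], "turn": [0, 0, 19.9]}]'

```text
time: 5.75
position: [0.5587, 0.0075, 0.1415]
tool_rot: [-0.315, -3.123, -0.001]
ft_force: [-0.0, 0.5, -1.7]
grip_width: 0.157
grip_force: 40.0
```

Request:
step_arm --commands '[{"travel": [0.002, 0.01, 0.005], "turn": [0, 0, 0]}, {"travel": [0.0027, 0.019, 0.01], "turn": [0, 0, 0]}, {"travel": [0.0027, 0.019, 0.01], "turn": [0, 0, 0]}, {"travel": [0.0027, 0.019, 0.01], "turn": [0, 0, 0]}]'

```text
time: 6.15
position: [0.5604, 0.0211, 0.1328]
tool_rot: [-0.318, -3.124, 0.002]
ft_force: [-0.6, -0.1, -2.6]
grip_width: 0.156
grip_force: 40.0
```

```bash
python3 - <<'E'
from h import *
np.set_printoptions(precision=4,suppress=True)
s=ctrl.get_state();print(s['time'],s['position'],s['tool_rot'],s['ft_force'],s['torque'])
im=ctrl.get_image('wrist');cv2.imwrite('pics/w4.png',im[60:300,230:430,::-1].repeat(2,0).repeat(2,1))
R=Ro.from_rotvec(s['tool_rot']).as_matrix();print('heading',np.degrees(np.arctan2(R[1,0],R[0,0])),R[:,2])
print('socket',s['position']+R@[.0535,.0005,.0285])
c=cam('wrist',s)
y=np.radians(-11.45);u=np.array([np.cos(y),np.sin(y)]);n=np.array([-u[1],u[0]]);S=np.array([.5086,.0343])
for a,b in[(-.02,0),(.02,0),(0,.006),(0,-.006)]:print('head',(proj(c,[*(S+u*a+n*b),.076])-[230,60])*2)
E
```

```text
6.15 [0.5604 0.0211 0.1328] [-0.3177 -3.1244  0.0023] [-0.6384 -0.1297 -2.5871] [-0.033  -0.0243  0.0362]
heading 168.3875760998546 [-0.0012 -0.0014 -1.    ]
socket [0.5081 0.0323 0.1044]
head [206.0586 133.8638]
head [205.6994 293.6317]
head [229.6107 215.8929]
head [182.1408 215.9612]
```

View pics/w4.png

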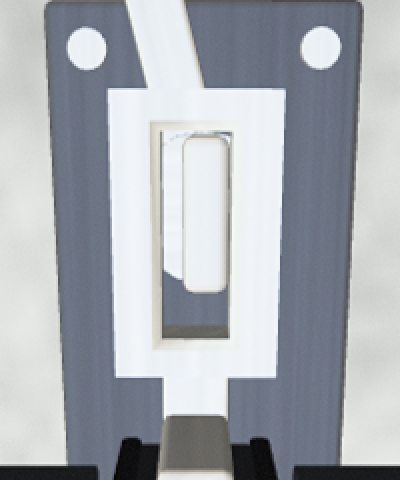

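The head appears at (182-229, 136-293) in the crop, as predicted, so the key needs to move 2 mm along tool +y.

Request:
step_arm --commands '[{"travel": [0, 0.002, 0.008], "turn": [0, 0, 0]}, {"travel": [0, 0.002, 0.016], "turn": [0, 0, 0]}, {"travel": [0, 0.002, 0.023], "turn": [0, 0, 0]}, {"travel": [0, 0.002, 0.023], "turn": [0, 0, 0]}, {"travel": [0, 0.002, 0.023], "turn": [0, 0, 0]}]'

```text
time: 6.7
position: [0.5611, 0.0248, 0.1103]
tool_rot: [-0.315, -3.125, 0.0]
ft_force: [0.7, 0.2, -2.7]
grip_width: 0.159
grip_force: 40.0
```

```bash
cat > st.py <<'E'
from h import *
np.set_printoptions(precision=4,suppress=True)
s=ctrl.get_state();R=Ro.from_rotvec(s['tool_rot']).as_matrix()
k=s['position']+R@[.0535,.0005,.0285]
print(s['time'],'socket',k,'err tool',R.T@(np.array([.5086,.0343,.056])-k),'head',np.degrees(np.arctan2(R[1,0],R[0,0])),R[:,2],'ft',s['ft_force'],s['torque'])
E
python3 st.py
```

```text
6.7 socket [0.5087 0.0359 0.0818] err tool [-0.0002 -0.0016  0.0258] head 168.48349285098612 [-0.0005 -0.0002 -1.    ] ft [ 0.7168  0.1969 -2.7296] [ 0.0589 -0.0515 -0.0094]
```

Request:
step_arm --commands '[{"travel": [0, -0.001, 0], "turn": [0, 0, 0]}, {"travel": [0, -0.001, 0], "turn": [0, 0, 0]}, {"travel": [0, -0.001, 0], "turn": [0, 0, 0]}]'

```text
time: 7.0
position: [0.5612, 0.024, 0.1109]
tool_rot: [0.315, 3.125, 0.001]
ft_force: [-0.6, -0.1, -1.6]
grip_width: 0.156
grip_force: 40.0
```

```bash
python3 st.py
```

```text
7.0 socket [0.5089 0.0352 0.0823] err tool [ 0.0002 -0.0009  0.0263] head 168.4957221959038 [ 0.0006  0.0003 -1.    ] ft [-0.6393 -0.0815 -1.5514] [-0.0124 -0.0339 -0.0063]
```

Request:
step_arm --commands '[{"travel": [0, -0.0006, 0.003], "turn": [0, 0, 0]}, {"travel": [0, -0.0006, 0.006], "turn": [0, 0, 0]}, {"travel": [0, -0.0006, 0.008], "turn": [0, 0, 0]}, {"travel": [0, -0.0006, 0.01], "turn": [0, 0, 0]}, {"travel": [0, -0.0006, 0.01], "turn": [0, 0, 0]}]'

```text
time: 7.5
position: [0.5606, 0.0234, 0.1001]
tool_rot: [-0.315, -3.125, 0.0]
ft_force: [-0.2, 1.2, -0.5]
grip_width: 0.152
grip_force: 40.0
```

```bash
python3 st.py
```

```text
7.5 socket [0.5083 0.0346 0.0717] err tool [-0.0004 -0.0002  0.0157] head 168.50043665984361 [-0.0007 -0.0001 -1.    ] ft [-0.1726  1.2157 -0.5004] [ 0.0143 -0.04   -0.0183]
```

Request:
step_arm --commands '[{"travel": [0, 0, 0.003], "turn": [0, 0, 0]}, {"travel": [0, 0, 0.006], "turn": [0, 0, 0]}, {"travel": [0, 0, 0.009], "turn": [0, 0, 0]}, {"travel": [0, 0, 0.01], "turn": [0, 0, 0]}, {"travel": [0, 0, 0.01], "turn": [0, 0, 0]}]'

```text
time: 8.0
position: [0.5607, 0.0234, 0.0903]
tool_rot: [-0.315, -3.125, 0.0]
ft_force: [-0.2, 0.8, -1.6]
grip_width: 0.162
grip_force: 40.0
```

```bash
python3 st.py
```

```text
8.0 socket [0.5084 0.0345 0.0618] err tool [-0.0002 -0.0002  0.0058] head 168.4957764613589 [-0.0004 -0.0001 -1.    ] ft [-0.182   0.7866 -1.5594] [ 0.0074 -0.0301  0.0152]
```

Request:
step_arm --commands '[{"travel": [0, 0, 0.002], "turn": [0, 0, 0]}, {"travel": [0, 0, 0.0035], "turn": [0, 0, 0]}, {"travel": [0, 0, 0.005], "turn": [0, 0, 0]}, {"travel": [0, 0, 0.0055], "turn": [0, 0, 0]}, {"travel": [0, 0, 0.0055], "turn": [0, 0, 0]}]'

```text
time: 8.5
position: [0.5609, 0.0234, 0.085]
tool_rot: [-0.315, -3.126, 0.0]
ft_force: [-0.4, -0.4, -1.9]
grip_width: 0.156
grip_force: 40.0
```

```bash
python3 st.py
```

```text
8.5 socket [0.5085 0.0346 0.0565] err tool [-0.0001 -0.0002  0.0005] head 168.49664615984383 [-0.0001 -0.     -1.    ] ft [-0.4297 -0.3615 -1.9448] [ 0.0128 -0.037  -0.0216]
```

Request:
step_arm --commands '[{"travel": [0, 0, 0.0007], "turn": [0, 0, 0]}, {"travel": [0, 0, 0.001], "turn": [0, 0, 0]}, {"travel": [0, 0, 0.001], "turn": [0, 0, 0]}]'

```text
time: 8.8
position: [0.5611, 0.0234, 0.0845]
tool_rot: [0.315, 3.125, 0.0]
ft_force: [-1.3, 0.3, 1.0]
grip_width: 0.159
grip_force: 40.0
```

```bash
python3 st.py
```

```text
8.8 socket [0.5088 0.0345 0.056 ] err tool [ 0.0001 -0.0003 -0.    ] head 168.49349955400467 [ 0.0003  0.0003 -1.    ] ft [-1.3325  0.2641  0.9938] [-0.0274  0.2617 -0.0051]
```

Request:
step_arm --commands '[{"travel": [0, 0, 0], "turn": [0, 0, 0]}, {"travel": [0, 0, 0], "turn": [0, 0, 0]}, {"travel": [0, 0, 0], "turn": [0, 0, 0]}, {"travel": [0, 0, 0], "turn": [0, 0, 0]}, {"travel": [0, 0, 0], "turn": [0, 0, 0]}]' --gripper 0.5

```text
time: 9.3
position: [0.561, 0.0234, 0.0841]
tool_rot: [0.315, 3.126, 0.0]
ft_force: [-0.0, 0.1, 0.5]
grip_width: 0.483
grip_force: 0.0
```

Request:
step_arm --commands '[{"travel": [0, 0, -0.03], "turn": [0, 0, 0]}, {"travel": [0, 0, -0.06], "turn": [0, 0, 0]}, {"travel": [0, 0, -0.1], "turn": [0, 0, 0]}, {"travel": [0, 0, -0.14], "turn": [0, 0, 0]}, {"travel": [0, 0, -0.14], "turn": [0, 0, 0]}]' --gripper 0

```text
time: 9.8
position: [0.5643, 0.0232, 0.2301]
tool_rot: [0.314, 3.116, 0.005]
ft_force: [0.7, -0.9, 0.7]
grip_width: 0.128
grip_force: 0.0
```

```bash
python3 - <<'E'
from h import *
np.set_printoptions(precision=4,suppress=True)
s=ctrl.get_state();print(s['time'],s['position'],s['tool_rot'],s['ft_force'],s['torque'],s['grip_width'])
im=ctrl.get_image('wrist');cv2.imwrite('pics/w5.png',im[:,:,::-1])
c=cam('wrist',s)
y=np.radians(-11.45);u=np.array([np.cos(y),np.sin(y)]);n=np.array([-u[1],u[0]]);S=np.array([.5086,.0343])
for a,b in[(-.029,.017),(-.029,-.017),(.029,.017),(.029,-.017)]:print('body',proj(c,[*(S+u*a+n*b),.07]))
print('fin back',proj(c,[*(S+u*.037),.101]),'pin',proj(c,[.4385,.0332,.085]))
E
```

```text
9.8 [0.5643 0.0232 0.2301] [0.3143 3.1156 0.0053] [ 0.7167 -0.8896  0.7433] [ 0.0155 -0.0185 -0.0367] 0.12814239897894658
body [349.6742 105.0363]
body [302.8719 105.0328]
body [348.4669 184.53  ]
body [304.1925 184.5598]
fin back [326.42   203.0476] pin [303.6348  41.6343]
```

View pics/w5.png

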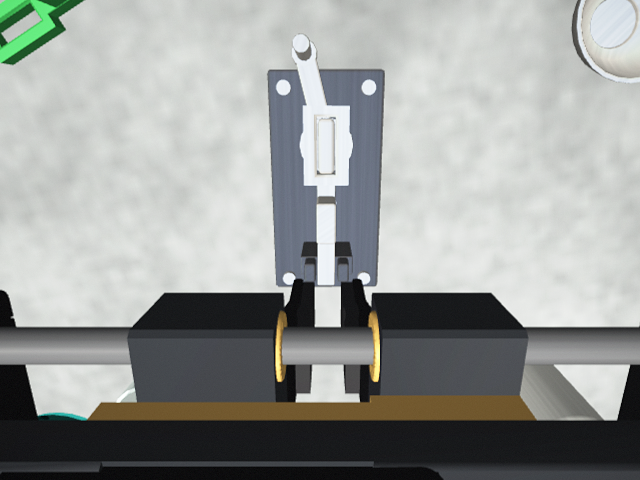

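The key is seated: its body is at (303-350, 105-185) as predicted, with the arm between the prongs. Next I'll place the closed fingers beside the pin on its -y side.

Request:
step_arm --commands '[{"travel": [0.03, -0.012, 0], "turn": [0, 0, -3]}, {"travel": [0.06, -0.025, 0], "turn": [0, 0, -6]}, {"travel": [0.09, -0.037, 0], "turn": [0, 0, -9]}, {"travel": [0.112, -0.0465, 0], "turn": [0, 0, -12.5]}, {"travel": [0.112, -0.0465, 0], "turn": [0, 0, -12.5]}]'

```text
time: 10.35
position: [0.4389, -0.0004, 0.2227]
tool_rot: [0.028, -3.139, -0.002]
ft_force: [0.6, -0.0, -0.6]
grip_width: 0.005
grip_force: 0.0
```

Request:
step_arm --commands '[{"travel": [0, 0, 0.03], "turn": [0, 0, 0]}, {"travel": [0, 0, 0.06], "turn": [0, 0, 0]}, {"travel": [0, 0, 0.08], "turn": [0, 0, 0]}, {"travel": [0, 0, 0.08], "turn": [0, 0, 0]}, {"travel": [0, 0, 0.08], "turn": [0, 0, 0]}]'

```text
time: 10.85
position: [0.442, 0.0001, 0.1439]
tool_rot: [0.027, -3.141, 0.001]
ft_force: [1.0, -0.7, 1.0]
grip_width: 0.004
grip_force: 0.0
```

```bash
cat > pn.py <<'E'
from h import *
np.set_printoptions(precision=4,suppress=True)
S=np.array([.5086,.0343,0])
s=ctrl.get_state();R=Ro.from_rotvec(s['tool_rot']).as_matrix()
print(s['time'],s['position'],'S in tool',(R.T@(S-s['position'])),'head',np.degrees(np.arctan2(R[1,0],R[0,0]))%360,R[:,2],'F tool',R.T@s['ft_force'],s['grip_width'])
print(s['joint_positions'])
E
python3 pn.py; python3 - <<'E'
from h import *
im=ctrl.get_image('wrist');cv2.imwrite('pics/w6.png',im[:,:,::-1])
E
```

```text
10.85 [0.442  0.0001 0.1439] S in tool [-0.0673  0.0332  0.1438] head 180.97361146260755 [-0.0009 -0.0008 -1.    ] F tool [-0.9904 -0.7654 -1.031 ] 0.004278250099789963
[-0.6401 -0.0817  0.5615  2.0766  0.0488  1.1357  1.4871]
```

View pics/w6.png

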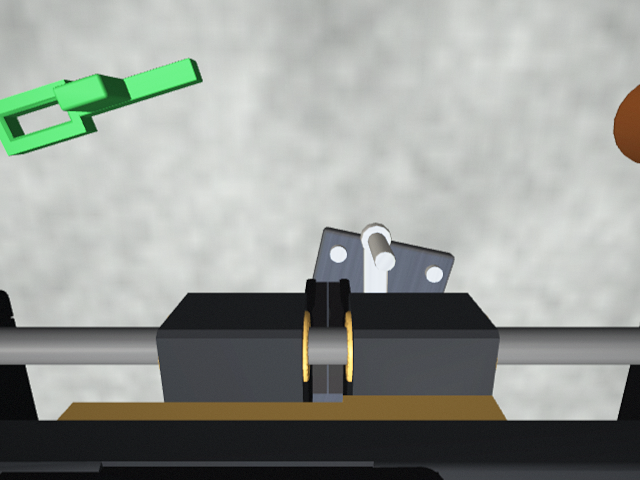

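The pin's top is at (385,262), to the right (+y) of the closed fingers, so I'll descend to pin height.

Request:
step_arm --commands '[{"travel": [0, 0, 0.03], "turn": [0, 0, 0]}, {"travel": [0, 0, 0.06], "turn": [0, 0, 0]}, {"travel": [0, 0, 0.075], "turn": [0, 0, 0]}, {"travel": [0, 0, 0.075], "turn": [0, 0, 0]}, {"travel": [0, 0.003, 0.075], "turn": [0, 0, 0]}]'

```text
time: 11.4
position: [0.443, 0.0031, 0.0702]
tool_rot: [-0.026, 3.14, 0.0]
ft_force: [-0.3, 0.4, 0.3]
grip_width: 0.003
grip_force: 0.0
```

Request:
step_arm --commands '[{"travel": [0, 0.003, 0], "turn": [0, 0, 0]}, {"travel": [0, 0.006, 0], "turn": [0, 0, 0]}, {"travel": [0, 0.008, 0], "turn": [0, 0, 0]}, {"travel": [0, 0.01, 0], "turn": [0, 0, 0]}, {"travel": [0, 0.01, 0], "turn": [0, 0, 0]}]'

```text
time: 11.9
position: [0.4418, 0.0136, 0.0693]
tool_rot: [-0.028, 3.141, 0.001]
ft_force: [0.3, 0.2, -1.1]
grip_width: 0.005
grip_force: 0.0
```

```bash
python3 pn.py
```

```text
11.9 [0.4418 0.0136 0.0693] S in tool [-0.0671  0.0195  0.0693] head 181.02636014719232 [ 0.0004  0.0003 -1.    ] F tool [-0.3006  0.1736  1.1244] 0.004561469134070053
[-0.6484  0.0303  0.5701  2.1538 -0.0203  0.9618  1.5218]
```

Request:
step_arm --commands '[{"travel": [0.0012, 0.0047, 0], "turn": [0, 0, 4]}, {"travel": [0.0021, 0.0095, 0], "turn": [0, 0, 8]}, {"travel": [0.0026, 0.0144, 0], "turn": [0, 0, 12]}, {"travel": [0.0028, 0.0192, 0], "turn": [0, 0, 16]}, {"travel": [0.0026, 0.0241, 0], "turn": [0, 0, 20]}]'

```text
time: 12.4
position: [0.4385, 0.0368, 0.0691]
tool_rot: [-0.524, -3.097, 0.001]
ft_force: [-0.8, -1.4, 1.4]
grip_width: 0.004
grip_force: 0.7
```

Request:
step_arm --commands '[{"travel": [0, 0, 0], "turn": [0, 0, 0]}]'

```text
time: 12.5
position: [0.4386, 0.0374, 0.0691]
tool_rot: [-0.518, -3.099, 0.0]
ft_force: [0.4, -1.0, 1.1]
grip_width: 0.008
grip_force: 0.3
```

```bash
python3 pn.py; python3 - <<'E'
from h import *
im=ctrl.get_image('wrist');cv2.imwrite('pics/w7.png',im[:,:,::-1])
E
```

```text
12.5 [0.4386 0.0374 0.0691] S in tool [-0.0672  0.0199  0.0691] head 161.02206361227138 [-0.0001 -0.0002 -1.    ] F tool [-0.7545 -0.8483 -1.1394] 0.007643446069330212
[-0.6843  0.0268  0.5497  2.1569 -0.0169  0.9619  1.1145]
```

View pics/w7.png

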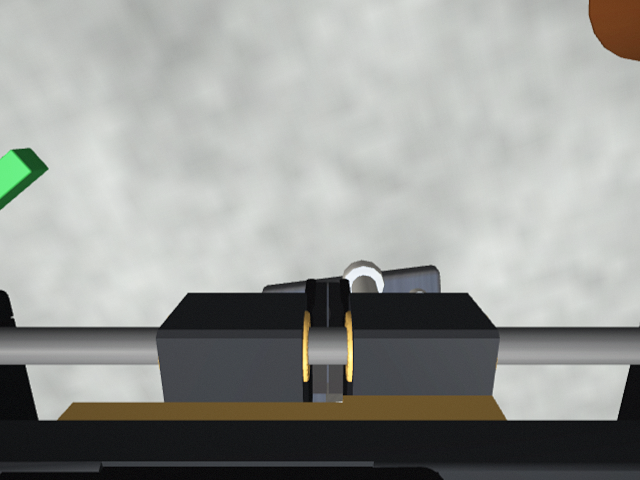

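The pin is now in contact on the finger's right, at about (363,280), and runs with about 1 N. I'll continue along the arc in 6° steps.

Request:
step_arm --commands '[{"travel": [0.0004, 0.0014, 0], "turn": [0, 0, 1.2]}, {"travel": [0.0008, 0.0028, 0], "turn": [0, 0, 2.4]}, {"travel": [0.0011, 0.0042, 0], "turn": [0, 0, 3.6]}, {"travel": [0.0014, 0.0057, 0], "turn": [0, 0, 4.8]}, {"travel": [0.0017, 0.0071, 0], "turn": [0, 0, 6]}]'

```text
time: 13.05
position: [0.4394, 0.0445, 0.0691]
tool_rot: [-0.683, -3.066, -0.0]
ft_force: [-1.1, -1.7, 1.3]
grip_width: 0.009
grip_force: 0.6
```

```bash
python3 pn.py
```

```text
13.05 [0.4394 0.0445 0.0691] S in tool [-0.067   0.0201  0.0691] head 154.89490859936532 [-0.  0. -1.] F tool [ 0.2451 -2.0408 -1.3104] 0.009230257376353917
[-0.6941  0.0304  0.5445  2.1538 -0.0192  0.9618  0.9939]
```

Request:
step_arm --commands '[{"travel": [0.0004, 0.0014, 0], "turn": [0, 0, 1.2]}, {"travel": [0.0008, 0.0028, 0], "turn": [0, 0, 2.4]}, {"travel": [0.0011, 0.0042, 0], "turn": [0, 0, 3.6]}, {"travel": [0.0014, 0.0057, 0], "turn": [0, 0, 4.8]}, {"travel": [0.0017, 0.0071, 0], "turn": [0, 0, 6]}]'

```text
time: 13.55
position: [0.4408, 0.0518, 0.0691]
tool_rot: [0.842, 3.027, 0.0]
ft_force: [-0.6, 0.0, 0.6]
grip_width: 0.003
grip_force: 0.6
```

```bash
python3 pn.py
```

```text
13.55 [0.4408 0.0518 0.0691] S in tool [-0.0671  0.02    0.0691] head 148.90301990051663 [ 0.      0.0001 -1.    ] F tool [ 0.5484 -0.3102 -0.5715] 0.0034023368940123357
[-0.7041  0.0361  0.5399  2.1488 -0.0227  0.962   0.8765]
```

Request:
step_arm --commands '[{"travel": [0.0004, 0.0014, 0], "turn": [0, 0, 1.2]}, {"travel": [0.0008, 0.0028, 0], "turn": [0, 0, 2.4]}, {"travel": [0.0011, 0.0042, 0], "turn": [0, 0, 3.6]}, {"travel": [0.0014, 0.0057, 0], "turn": [0, 0, 4.8]}, {"travel": [0.0017, 0.0071, 0], "turn": [0, 0, 6]}]'

```text
time: 14.05
position: [0.443, 0.0588, 0.0691]
tool_rot: [-1.0, -2.978, -0.0]
ft_force: [-0.9, -0.9, 0.3]
grip_width: 0.007
grip_force: 0.6
```

```bash
python3 pn.py
```

```text
14.05 [0.443  0.0588 0.0691] S in tool [-0.067   0.02    0.0691] head 142.89438069808082 [ 0.      0.0001 -1.    ] F tool [ 0.1922 -1.3203 -0.3432] 0.0067760430732251775
[-0.7137  0.0437  0.5365  2.142  -0.0273  0.9622  0.7612]
```

Request:
step_arm --commands '[{"travel": [0.0004, 0.0014, 0], "turn": [0, 0, 1.2]}, {"travel": [0.0008, 0.0028, 0], "turn": [0, 0, 2.4]}, {"travel": [0.0011, 0.0042, 0], "turn": [0, 0, 3.6]}, {"travel": [0.0014, 0.0057, 0], "turn": [0, 0, 4.8]}, {"travel": [0.0017, 0.0071, 0], "turn": [0, 0, 6]}]'

```text
time: 14.55
position: [0.446, 0.0655, 0.0691]
tool_rot: [-1.154, -2.922, -0.0]
ft_force: [-1.3, -1.0, 0.4]
grip_width: 0.006
grip_force: 0.6
```

```bash
python3 pn.py
```

```text
14.55 [0.446  0.0655 0.0691] S in tool [-0.067   0.02    0.0691] head 136.89920318738925 [ 0.      0.0001 -1.    ] F tool [ 0.3101 -1.5913 -0.4414] 0.005704262885462328
[-0.723   0.053   0.5343  2.1335 -0.033   0.9626  0.6481]
```

Request:
step_arm --commands '[{"travel": [0.0004, 0.0014, 0], "turn": [0, 0, 1.2]}, {"travel": [0.0008, 0.0028, 0], "turn": [0, 0, 2.4]}, {"travel": [0.0011, 0.0042, 0], "turn": [0, 0, 3.6]}, {"travel": [0.0014, 0.0057, 0], "turn": [0, 0, 4.8]}, {"travel": [0.0017, 0.0071, 0], "turn": [0, 0, 6]}]'

```text
time: 15.05
position: [0.4496, 0.0718, 0.0691]
tool_rot: [-1.305, -2.858, -0.0]
ft_force: [-0.8, -0.8, 0.4]
grip_width: 0.006
grip_force: 0.6
```

```bash
python3 pn.py
```

```text
15.05 [0.4496 0.0718 0.0691] S in tool [-0.067   0.0201  0.0691] head 130.89617773022408 [ 0.      0.0001 -1.    ] F tool [-0.0978 -1.1214 -0.4368] 0.006164251046453833
[-0.732   0.0641  0.5335  2.1236 -0.0398  0.9631  0.5371]
```

Request:
step_arm --commands '[{"travel": [0.0004, 0.0014, 0], "turn": [0, 0, 1.2]}, {"travel": [0.0008, 0.0028, 0], "turn": [0, 0, 2.4]}, {"travel": [0.0011, 0.0042, 0], "turn": [0, 0, 3.6]}, {"travel": [0.0014, 0.0057, 0], "turn": [0, 0, 4.8]}, {"travel": [0.0017, 0.0071, 0], "turn": [0, 0, 6]}]'

```text
time: 15.55
position: [0.4536, 0.0776, 0.069]
tool_rot: [-1.453, -2.785, 0.001]
ft_force: [-2.8, -1.9, 1.2]
grip_width: 0.007
grip_force: 1.4
```

```bash
python3 pn.py
```

```text
15.55 [0.4536 0.0776 0.069 ] S in tool [-0.067   0.0204  0.069 ] head 124.89548360034561 [-0.0005 -0.0001 -1.    ] F tool [ 0.0504 -3.3319 -1.1877] 0.0070256810286882685
[-0.7407  0.0766  0.5343  2.1124 -0.0475  0.9643  0.4284]
```

Request:
step_arm --commands '[{"travel": [0.0004, 0.0014, 0], "turn": [0, 0, 1.2]}, {"travel": [0.0008, 0.0028, 0], "turn": [0, 0, 2.4]}, {"travel": [0.0011, 0.0042, 0], "turn": [0, 0, 3.6]}, {"travel": [0.0011, 0.0042, 0], "turn": [0, 0, 3.6]}]'

```text
time: 15.95
position: [0.4555, 0.0805, 0.0687]
tool_rot: [-1.538, -2.737, 0.003]
ft_force: [-4.5, -2.9, 3.3]
grip_width: 0.007
grip_force: 3.1
```

```bash
python3 pn.py
```

```text
15.95 [0.4555 0.0805 0.0687] S in tool [-0.0671  0.0216  0.0686] head 121.31907956157596 [-0.0027 -0.0009 -1.    ] F tool [-0.153  -5.3138 -3.3023] 0.006974158455588624
[-0.7457  0.0847  0.5356  2.1056 -0.0521  0.9665  0.3647]
```

Request:
step_arm --commands '[{"travel": [0.0004, 0.0014, 0], "turn": [0, 0, 1.2]}, {"travel": [0.0008, 0.0028, 0], "turn": [0, 0, 2.4]}, {"travel": [0.0008, 0.0028, 0], "turn": [0, 0, 2.4]}]'

```text
time: 16.25
position: [0.4569, 0.0824, 0.0685]
tool_rot: [-1.595, -2.703, 0.005]
ft_force: [-6.9, -2.3, 4.0]
grip_width: 0.004
grip_force: 3.9
```

```bash
python3 pn.py
```

```text
16.25 [0.4569 0.0824 0.0685] S in tool [-0.0672  0.0223  0.0684] head 118.91162699555942 [-0.004  -0.0012 -1.    ] F tool [ 1.3619 -7.1887 -3.9968] 0.0039406269994346705
[-0.7489  0.0902  0.5368  2.1009 -0.0556  0.968   0.3224]
```

Request:
step_arm --commands '[{"travel": [0.0004, 0.0014, 0], "turn": [0, 0, 1.2]}, {"travel": [0.0008, 0.0028, 0], "turn": [0, 0, 2.4]}, {"travel": [0.0008, 0.0028, 0], "turn": [0, 0, 2.4]}]'

```text
time: 16.55
position: [0.4586, 0.0844, 0.0684]
tool_rot: [-1.651, -2.669, 0.006]
ft_force: [-7.5, -2.0, 4.9]
grip_width: 0.004
grip_force: 4.3
```

```bash
python3 pn.py
```

```text
16.55 [0.4586 0.0844 0.0684] S in tool [-0.0672  0.0228  0.0683] head 116.51767719775384 [-0.0048 -0.0014 -1.    ] F tool [ 1.5508 -7.6393 -4.8192] 0.0044154446798434785
[-0.7522  0.096   0.5381  2.0959 -0.0592  0.9691  0.2804]
```

Request:
step_arm --commands '[{"travel": [0.0004, 0.0014, 0], "turn": [0, 0, 1.2]}, {"travel": [0.0008, 0.0028, 0], "turn": [0, 0, 2.4]}, {"travel": [0.0011, 0.0042, 0], "turn": [0, 0, 3.6]}, {"travel": [0.0011, 0.0042, 0], "turn": [0, 0, 3.6]}]'

```text
time: 16.95
position: [0.4612, 0.0872, 0.0683]
tool_rot: [-1.733, -2.615, 0.007]
ft_force: [-9.2, -2.8, 4.8]
grip_width: 0.006
grip_force: 5.0
```

```bash
python3 pn.py
```

```text
16.95 [0.4612 0.0872 0.0683] S in tool [-0.0672  0.0235  0.0681] head 112.91699083271452 [-0.0061 -0.0015 -1.    ] F tool [ 0.9712 -9.5566 -4.7837] 0.005943327218957942
[-0.757   0.1048  0.5405  2.088  -0.0651  0.9709  0.2182]
```

Request:
step_arm --commands '[{"travel": [0.0004, 0.0014, 0], "turn": [0, 0, 1.2]}, {"travel": [0.0008, 0.0028, 0], "turn": [0, 0, 2.4]}, {"travel": [0.0008, 0.0028, 0], "turn": [0, 0, 2.4]}]'

```text
time: 17.25
position: [0.4631, 0.089, 0.0682]
tool_rot: [-1.788, -2.578, 0.008]
ft_force: [-8.7, -3.1, 5.8]
grip_width: 0.007
grip_force: 5.5
```

```bash
python3 pn.py
```

```text
17.25 [0.4631 0.089  0.0682] S in tool [-0.0673  0.0239  0.068 ] head 110.51798652164167 [-0.0069 -0.0015 -1.    ] F tool [ 0.1924 -9.2662 -5.7612] 0.007419106295809217
[-0.7601  0.1109  0.5424  2.0825 -0.0692  0.9722  0.1771]
```

Request:
step_arm --commands '[{"travel": [0.0004, 0.0014, 0], "turn": [0, 0, 1.2]}, {"travel": [0.0008, 0.0028, 0], "turn": [0, 0, 2.4]}, {"travel": [0.0008, 0.0028, 0], "turn": [0, 0, 2.4]}]'

```text
time: 17.55
position: [0.4651, 0.0908, 0.0681]
tool_rot: [-1.841, -2.539, 0.009]
ft_force: [-10.2, -3.1, 6.2]
grip_width: 0.004
grip_force: 5.9
```

Request:
step_arm --commands '[{"travel": [0, 0, 0], "turn": [0, 0, 0]}]'

```text
time: 17.65
position: [0.4651, 0.0908, 0.0681]
tool_rot: [-1.84, -2.54, 0.009]
ft_force: [-11.4, -2.4, 6.3]
grip_width: 0.006
grip_force: 5.9
```

```bash
python3 pn.py
```

```text
17.65 [0.4651 0.0908 0.0681] S in tool [-0.0673  0.0243  0.0679] head 108.14522892240277 [-0.0077 -0.0015 -1.    ] F tool [  1.3018 -11.6232  -6.182 ] 0.005760304567635852
[-0.7632  0.117   0.5444  2.0771 -0.0735  0.9734  0.1368]
```

The push is about 11 N and the bite is about 0.15 rad by both force and travel. I'll back off and lift.

Request:
step_arm --commands '[{"travel": [0, -0.004, 0], "turn": [0, 0, 0]}, {"travel": [0, -0.01, 0], "turn": [0, 0, 0]}, {"travel": [0, -0.018, 0], "turn": [0, 0, 0]}, {"travel": [0, -0.018, -0.01], "turn": [0, 0, 0]}, {"travel": [0, -0.018, -0.04], "turn": [0, 0, 0]}]'

```text
time: 18.15
position: [0.4498, 0.0858, 0.1082]
tool_rot: [-1.841, -2.543, 0.005]
ft_force: [0.6, 0.7, 0.5]
grip_width: 0.001
grip_force: 0.0
```

Request:
step_arm --commands '[{"travel": [0, 0, -0.04], "turn": [0, 0, 0]}, {"travel": [0, 0, -0.08], "turn": [0, 0, 0]}, {"travel": [0, 0, -0.12], "turn": [0, 0, 0]}, {"travel": [0, 0, -0.12], "turn": [0, 0, 0]}, {"travel": [0, 0, -0.12], "turn": [0, 0, 0]}]'

```text
time: 18.65
position: [0.4525, 0.0864, 0.2309]
tool_rot: [1.841, 2.543, 0.007]
ft_force: [0.7, 0.0, -0.5]
grip_width: 0.008
grip_force: 0.0
```

```bash
python3 pn.py; python3 - <<'E'
from h import *
cv2.imwrite('pics/s8.png',cv2.resize(ctrl.get_image('side')[190:280,220:400,::-1],(720,360),interpolation=cv2.INTER_CUBIC))
E
```

```text
18.65 [0.4525 0.0864 0.2309] S in tool [-0.0673  0.036   0.231 ] head 108.19994196988276 [ 0.004   0.0023 -1.    ] F tool [-0.1956  0.6409  0.519 ] 0.007775050314544988
[-0.7975 -0.1168  0.517   1.9249  0.0584  1.3143  0.0197]
```

View pics/s8.png

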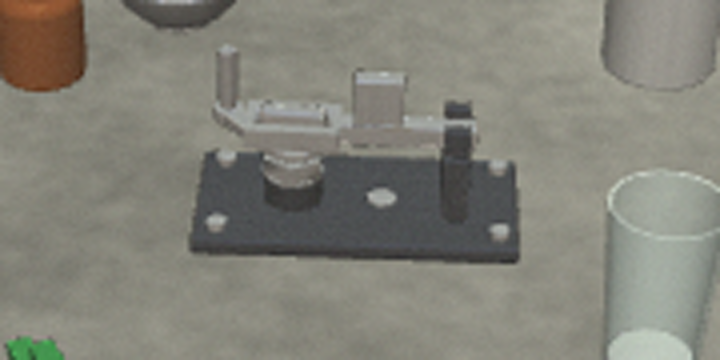

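The side crop shows the key level at (240-475, 105-145) with its arm in the fork. The pin has swung to (228,75), the neighbouring things are in place, and the arm is clear.

```bash
python3 -c "
from bench import ctrl
print(ctrl.close_job())"
```

```text
the job is handed in; nothing more can be done
None
```

The job is handed in, though no verdict came back: the key is seated on the screw with its arm in the fork, the nut was snugged with a push of about 11 N at the pin (bite about 0.15 rad, estimated from force and travel), and the arm is clear.

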